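Stow two loaf tins lying in the rack, one nested in the other

ROBOT

A 6-joint arm with a two-finger parallel gripper is mounted at the origin on the work surface. World frame = base frame: x ahead of the robot, y to its left, z up, the work surface at z = 0. Lengths are in m, angles in rad, forces in N, time in s.
With the tool pointing down it reaches from about 0.3 to 0.775 m from the base axis. Payload 14.6 kg.
Tool frame: the origin (TCP) lies at the very end of the fingers, on their centre line; the grasp point (between the pads) lies 19 mm behind it; z points along the fingers, y is the line along which they close (so a half turn about z gives the same grasp; the last joint's range is limited). The gripper opens to 94 mm and grips with 3 to 60 N. Pads are 16 mm wide; open, the fingers measure 119 mm over their backs; the gripper's body (75 mm by 177 mm) begins 78 mm behind the grasp point.
Start: joints at [-1.364, 0.3, 1.521, -0, 1.321, -0.067], TCP at [0.149, -0.53, 0.205] pointing down, gripper open.
Joint ranges: [-3.03, 3.03], [-0.79, 2.21], [0.23, 2.52], [-1.04, 4.18], [0, 3.07], [-2.55, 2.55]. Speed limits (rad/s): [2.22, 2.22, 2.57, 3.14, 3.14, 3.14].

INTERFACE

Orientations are given as [roll, pitch, yaw] about the fixed x, y, z axes, in that order (R = Rz(yaw) Ry(pitch) Rx(roll)).
In Python, from station import ctrl gives the robot as it stands. The module is installed in compiled form; this text tells all that it offers.
- The arm moves only by the tool step_arm, never from a script. Its argument "deltas" is a list of rows, each an object with "dp": the shift along the tool's x, y, z scaled (see below), a list of three; "twist": the turn about the tool's z scaled (see below). In form: [{"dp": [tx, ty, tz], "twist": twist}, ...]. A call has 1 to 12 rows; each row shifts and turns the commanded pose from where the row before left it, along the tool's axes as they then stand; what a row does not reach is not made up. The controller multiplies each number of a shift by 0.04 m and each number of a turn by 4 degrees. A row lasts 1/10 s, in which the tool goes at most 50 mm and 8.59 degrees, less where a joint would pass 70% of its speed; a pose out of reach is approached as far as the arm can. A call with a number of a shift or a turn outside -1 to 1 is refused whole. A call with a gripper value outside its range is refused whole. "gripper" is the opening, from -1 (shut) to 1 (fully open), set as the call begins (left out, the last holds). The fingers move at their own pace and stop on an object; "squeeze" is the grip in N (left out, the last holds). Time passes only in rows, so rows that do not move let the fingers close. It gives the time, the measured TCP pose, the force, the opening and the grip force at its end, in the units of the state.
- ctrl.get_obs(): the state, without advancing time (a new reading comes with each control period).
- ctrl.camera(name): name is "scene" or "top" or "wrist"; returns (picture, depth): 384x512x3 uint8, red, green, blue; 384x512 float32, m along the optical axis (not along the pixel's ray), 0 where there is no reading.
- ctrl.get_calibration(name): a dict with "fx", "fy", "cx", "cy" (pixels), "distortion" ([k1, k2, p1, p2, k3] as OpenCV has them; the pictures are not rectified), "world_to_cam" (4x4, takes a point from world to camera coordinates); the wrist camera has in their place "hand_eye" (4x4, takes a point from camera to tool coordinates, whose origin is the TCP and whose axes are the flange's). Camera axes: x right, y down, z forward; pixel columns grow to the right and rows downward; lengths in m; the calibration is good to about 2 mm. A picture is of the moment at which its call begins: read the wrist's pose just before it. get_calibration takes no time and is no camera call.
- ctrl.hand_in(): hands the job in; it is judged then, once.
Trained networks look in the newest picture that a camera, given by its name, has taken for a name from the list of things; names that differ only in an ending like _2 or _b are one class to them, and where a whole thing is asked for, a point or a joint stands for the part that bears it (a point fixed in the world has none). Each returns a list of dicts, best first, with "conf" (0 to 1); they miss things now and then, are a little off and sometimes report something else, mostly with a low value. They report only what shows in the picture. A call takes as long as a camera call. They do not tell look-alikes from the thing itself.
- ctrl.spot_in(camera, label): "rect" ([left, top, right, bottom] as shares, 0 to 1, of the picture: columns of its width, rows of its height, round what is visible of it).
- ctrl.cut_out(camera, label): "pixels" (384x512 bool, what is visible of it) and "rect" ([left, top, right, bottom] as shares, 0 to 1, of the picture: columns of its width, rows of its height, round what is visible of it).
The state is a dict: "time_s": time; "qpos": joint angles; "joint_vel": joint speeds; "tau": joint torques, N m; "ee_pos": TCP position; "eef_rot": TCP orientation; "force": force on the tool from outside, world axes, zero at the start; "moment": the same for the moment, N m; "grip_width": finger opening in m; "grip_force": force on a finger pad.
Only numpy, scipy, OpenCV 4.12 (cv2) and the standard library are available. Lean on these libraries where they do the work, as an engineer would, in place of code of your own. Each camera call takes 0.05 s, during which the arm holds its last target. There are 200 camera calls.

TASK

Stow both loaf tins in the rack, lying as they are: push one, foot first, into the recess until it drops in flat and its foot is firmly against the end stop, then push the other into its mouth until it is fully home, nested square inside it. They can simply be slid along the deck; leave the pepper mill and the salt pot on the deck standing where they are.

Things in the scene. Friction and masses are not known exactly. Their poses are not given: they have to be found in the camera images.
- rack: low rack of white plastic, fixed, its flat deck 50 above the table, x to its back, y along its length. Origin on the table. The deck reaches from x -150 to +175 and y -260 to +250. A recess in it, 115 wide, lies along y, centred on x +40; the deck in front of the recess (-y) is plain, without rails.
- recess (a point): middle of the foot of the end stop, on the recess floor, axes as the rack's. The recess has a black floor, is 4.5 deep, 115 wide (x) and reaches 79 from here towards -y. The stop, a grey block 112 wide and 55 high, leans 11 deg towards +y so that a tin's foot lies flat on it; a tin fully in has its origin here, its inner wall just below deck level so that the other tin slides into it.
- tin_a: one of two identical aluminium loaf tins, 0.3 kg, lying on one wide wall, the narrow closed foot towards +y, the open mouth towards -y. Origin: middle of the foot's lower edge, on the deck; x across, y along the lying wall towards the foot, z up. That wall is 76.5 long, 77 wide at the foot, 107 at the mouth, so the side walls splay 11 deg in plan. Height 31 at the foot, 61 at the mouth.
- tin_b: twin of tin_a, same sizes and axes. Nested, its foot rests on the other tin's inner floor; its origin is then at y -25, z +3 in the other's frame, the foot dipped by up to 2 deg, with 2 play all round. Metal on metal, friction about 0.6: a tin going in askew or off line wedges on the sloping walls and stops short with a firm feel, until nudged sideways and pushed again.
- tin_a_mouth (a point): middle of the lower edge of tin_a's mouth, 76.5 from its origin towards -y, axes as the tin's. Mouth edges: walls 3 thick, 107 by 62 outside; its plane leans 11 deg from upright, the top towards the foot (+y). Inner depth 50, the floor 25 from the foot.
- tin_b_mouth (a point): the same point of tin_b.
- pepper_mill: turned wooden pepper mill, 44 wide, 100 high, standing loose at the back of the deck. Origin: centre of its underside. Not to be disturbed.
- salt_pot: glass salt pot with steel cap, 42 wide, 75 high, standing loose at the back of the deck. Origin: centre of its underside. Not to be disturbed.
Things that resemble listed ones, but are neither listed nor needed, are in the scene too. Leave any purple look-alike of the tin_a alone. What is shaped like the tin_b but blue is not meant.

How it is judged:
On the way:
1. one tin lies flat in the recess, its foot against the stop (((x of tin_a in the frame of recess between -0.006 and 0.006 m and y of tin_a in the frame of recess between -0.004 and 0.004 m and z of tin_a in the frame of recess between -0.003 and 0.003 m and angle between tin_a's own z axis and vertical below 0.035 rad and angle between the y axis of tin_a and the y axis of recess, either way round below 0.06 rad) or (x of tin_b in the frame of recess between -0.006 and 0.006 m and y of tin_b in the frame of recess between -0.004 and 0.004 m and z of tin_b in the frame of recess between -0.003 and 0.003 m and angle between tin_b's own z axis and vertical below 0.035 rad and angle between the y axis of tin_b and the y axis of recess, either way round below 0.06 rad))), for 0.2 s.
At the end, for the whole second after the job is handed in: Either tin lies in the recess: origin within 6 mm (x), 4 mm (y), 3 mm (z) of the recess point, level to 2 deg, square to 3.4 deg. The other is nested in it: origin at x within 4 mm, y -21.5 to -28.5, z 1.5 to 7.5 mm in the first tin's frame, aligned to 3.4 deg. Both at rest ((((x of tin_a in the frame of recess between -0.006 and 0.006 m and y of tin_a in the frame of recess between -0.004 and 0.004 m and z of tin_a in the frame of recess between -0.003 and 0.003 m and angle between tin_a's own z axis and vertical below 0.035 rad and angle between the y axis of tin_a and the y axis of recess, either way round below 0.06 rad) and (x of tin_b in the frame of tin_a between -0.004 and 0.004 m and y of tin_b in the frame of tin_a between -0.0285 and -0.0215 m and z of tin_b in the frame of tin_a between 0.0015 and 0.0075 m and angle between the z axis of tin_b and the z axis of tin_a, either way round below 0.06 rad and angle between the y axis of tin_b and the y axis of tin_a, either way round below 0.06 rad)) or ((x of tin_b in the frame of recess between -0.006 and 0.006 m and y of tin_b in the frame of recess between -0.004 and 0.004 m and z of tin_b in the frame of recess between -0.003 and 0.003 m and angle between tin_b's own z axis and vertical below 0.035 rad and angle between the y axis of tin_b and the y axis of recess, either way round below 0.06 rad) and (x of tin_a in the frame of tin_b between -0.004 and 0.004 m and y of tin_a in the frame of tin_b between -0.0285 and -0.0215 m and z of tin_a in the frame of tin_b between 0.0015 and 0.0075 m and angle between the z axis of tin_a and the z axis of tin_b, either way round below 0.06 rad and angle between the y axis of tin_a and the y axis of tin_b, either way round below 0.06 rad))) and linear speed of each of tin_a, tin_b below 0.01 m/s); the robot touches nothing.
It fails at once if the pepper mill or the salt pot is knocked over or shifted by more than 30 mm (distance of any of pepper_mill, salt_pot from where it was at the start of the episode above 0.03 m or angle between any of pepper_mill, salt_pot's own z axis and vertical above 0.6 rad).
It also fails if it takes over 72 s, if anything falls off the work surface, if the arm or the gripper's body presses on something with over 40 N, if the wrist force passes 120 N, or if a joint passes its speed limit or range.

## Working session

There is one attempt and no reset: what is moved stays moved. The work goes in short steps, Python scripts to look and compute and a tool call to move; the robot and the scene stay as the last step left them, time stands still between calls to the robot, and variables do not carry over. Pictures are saved under pics/ and viewed, at most 10 in all, crops included, and the job is handed in when it is done.

Besides the shell and the picture viewer there is one more tool, called after "Call:" in YAML: its name, and indented under it one key for each argument. step_arm: Moves the arm, as the interface text tells. Its arguments: {"type":"object","properties":{"deltas":{"type":"array"},"gripper":{"type":"number"},"squeeze":{"type":"number"}},"required":["deltas"]}

```bash
mkdir -p pics
cat > h.py <<'E'
from station import ctrl
import numpy as np, cv2
def snap(n,f):
    im,d=ctrl.camera(n); cv2.imwrite('pics/'+f,cv2.cvtColor(im,cv2.COLOR_RGB2BGR)); return im,d
def world(n,px,d):
    """px Nx2 (col,row), depth N -> world Nx3 (fixed cameras)"""
    c=ctrl.get_calibration(n); K=np.array([[c['fx'],0,c['cx']],[0,c['fy'],c['cy']],[0,0,1.]])
    u=cv2.undistortPoints(np.float64(px).reshape(-1,1,2),K,np.float64(c['distortion'])).reshape(-1,2)
    P=np.c_[u*np.c_[d],d]; T=np.linalg.inv(np.array(c['world_to_cam'])); return P@T[:3,:3].T+T[:3,3]
def cloud(n,d):
    v,u=np.nonzero(d>0); W=np.full(d.shape+(3,),np.nan); W[v,u]=world(n,np.c_[u,v],d[v,u]); return W
E
python3 - <<'E'
from h import *
for n in ('scene','top'):
    im,d=snap(n,n+'0.png')
    np.save(n+'0.npy',cloud(n,d)); print(n,np.round(np.linalg.inv(np.array(ctrl.get_calibration(n)['world_to_cam']))[:3,3],3))
    for l in ('rack','tin_a','pepper_mill','salt_pot'):
        print(l,[(round(r['conf'],2),np.round(np.array(r['rect'])*[512,384,512,384]).astype(int).tolist()) for r in ctrl.spot_in(n,l)])
o=ctrl.get_obs();print({k:np.round(v,3).tolist() for k,v in o.items()})
E
```

```text
scene [ 0.992 -0.495  1.01 ]
rack [(0.91, [164, 127, 365, 303])]
tin_a [(0.88, [204, 195, 244, 239]), (0.69, [93, 174, 136, 214]), (0.67, [328, 121, 359, 159]), (0.57, [252, 160, 290, 200])]
pepper_mill [(0.8, [266, 226, 281, 259])]
salt_pot [(0.82, [321, 188, 338, 215])]
top [ 0.308 -0.003  1.35 ]
rack [(0.9, [181, 121, 352, 235])]
tin_a [(0.86, [235, 163, 265, 201]), (0.78, [353, 265, 388, 295]), (0.71, [141, 164, 176, 199]), (0.56, [294, 166, 325, 200])]
pepper_mill [(0.71, [290, 129, 304, 147])]
salt_pot [(0.54, [225, 121, 240, 142])]
{'time_s': 0.5, 'qpos': [-1.364, 0.3, 1.521, 0.0, 1.321, -0.067], 'joint_vel': [0.001, -0.002, 0.001, 0.001, -0.0, 0.002], 'tau': [-0.001, -53.134, -35.274, 0.071, 0.021, -0.0], 'ee_pos': [0.149, -0.529, 0.205], 'eef_rot': [-3.142, -0.0, 0.274], 'force': [-0.158, 0.58, -0.096], 'moment': [-0.033, -0.07, -0.063], 'grip_force': 0.0, 'grip_width': 0.094}
```

Run:
```python
import cv2,numpy as np
t=cv2.imread('pics/top0.png'); cv2.imwrite('pics/topc.png',cv2.resize(t[110:310,120:400],None,fx=2.8,fy=2.8,interpolation=cv2.INTER_CUBIC))
s=cv2.imread('pics/scene0.png'); cv2.imwrite('pics/scenec.png',cv2.resize(s[100:320,80:380],None,fx=2.6,fy=2.6,interpolation=cv2.INTER_CUBIC))
```

```text
(no output)
```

View pics/topc.png

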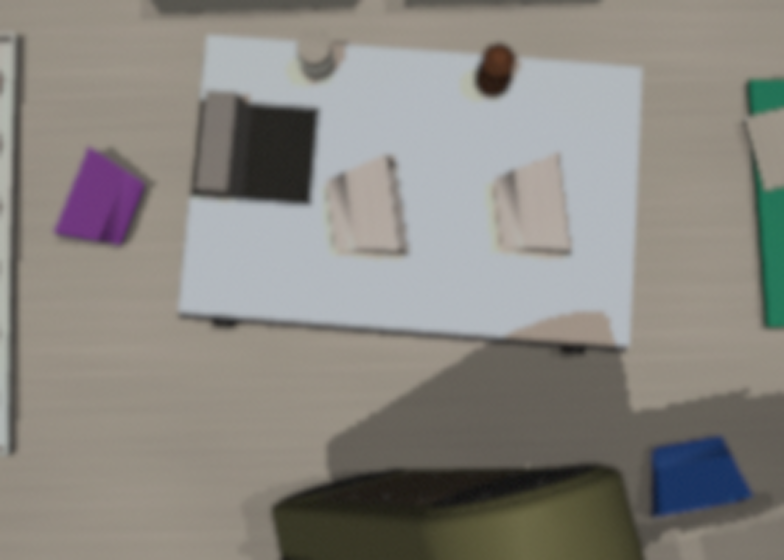

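View pics/scenec.png

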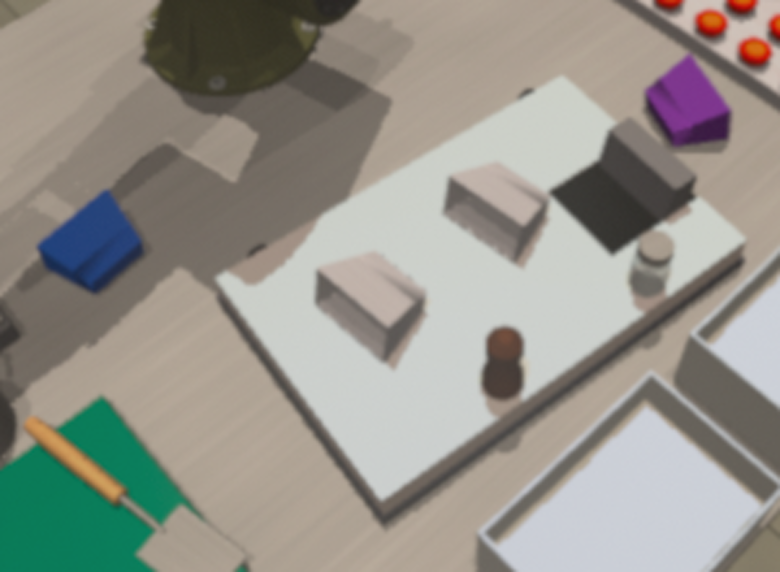

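The top view shows four tin-shaped things: purple (158,181), blue (370,280), and two aluminium ones lying on the deck at (250,182) and (310,183). The aluminium pair is meant, and the enlarged crop confirms it by colour and by their place on the deck. The recess is at about (220,165), the pot at (233,130) and the mill at (297,137). Next I fit the poses.

```bash
cat > fit.py <<'E'
from h import *
from scipy.optimize import minimize, least_squares
def rackpose(W,im):
    z=W[...,2]; inr=(W[...,0]>.15)&(W[...,0]<.75)
    m=((abs(z-.05)<.006)&inr).astype(np.uint8)
    m=cv2.morphologyEx(m,cv2.MORPH_OPEN,np.ones((3,3)))
    n,l,st,_=cv2.connectedComponentsWithStats(m); k=1+st[1:,4].argmax()
    P=W[l==k]; return P
def outline(y0,z):  pass
def tinmodel(n=6):
    # sample surface points of visible top faces: top wall from (y=6,z=31) to (y=-64.7,z=61), foot face, in mm
    A=[]
    return A
def tinfit(W,box,deck=.05):
    c0,r0,c1,r1=box; Q=W[r0-3:r1+3,c0-3:c1+3].reshape(-1,3); Q=Q[(Q[:,2]>deck+.012)&(Q[:,2]<deck+.075)]
    # top wall: z = 31+(6-y)*30/70.7 ; halfwidth there = 38.5 + 15*(height-31)/30 roughly
    t=Q[Q[:,2]>deck+.034]
    return Q,t
E
python3 - <<'E'
from fit import *
W=np.load('top0.npy'); im=cv2.imread('pics/top0.png')
P=rackpose(W,im); print('deck z',np.median(P[:,2]),len(P))
hull=cv2.convexHull(np.float32(P[:,:2])); print('minAreaRect',cv2.minAreaRect(hull))
for n,b in (('A',(235,163,265,201)),('B',(294,166,325,200))):
    Q,t=tinfit(W,b); print(n,len(Q),len(t),Q.min(0),Q.max(0))
    t=t[(t[:,2]<.113)]
    A=np.c_[t[:,:2],np.ones(len(t))]; 
    for _ in range(4):
        c,*_=np.linalg.lstsq(A,t[:,2],rcond=None); r=A@c-t[:,2]; k=abs(r)<.004; A,t=A[k],t[k]
    print('plane slope',np.degrees(np.arctan(np.hypot(*c[:2]))),'downhill dir yaw',np.degrees(np.arctan2(c[0],-c[1])),'cent',t.mean(0),len(t))
    # mouth top rim: rows of highest points
    q=cv2.minAreaRect(np.float32(t[:,:2])); print(q)
S=np.load('scene0.npy')
for n,X in (('top',W),('scene',S)):
  for l,b in (('mill',dict(top=(290,129,304,147),scene=(266,226,281,259))),('pot',dict(top=(225,121,240,142),scene=(321,188,338,215)))):
    c0,r0,c1,r1=b[n]; Q=X[r0:r1,c0:c1].reshape(-1,3); Q=Q[Q[:,2]>.075]; print(n,l,len(Q),Q.min(0).round(3),Q.max(0).round(3))
im2=cv2.cvtColor(im,cv2.COLOR_BGR2GRAY)
m=(im2<60)&(abs(W[...,2]-.0455)<.008); m[:,:205]=0;m[:,240:]=0
print('floor',m.sum(),W[m].mean(0),cv2.minAreaRect(np.float32(W[m][:,:2])))
E
```

```text
deck z 0.049842958939182225 12040
minAreaRect ((0.540918231010437, -0.034984856843948364), (0.5103727579116821, 0.3244749903678894), 84.25752258300781)
A 708 637 [ 0.46336807 -0.02088638  0.0628031 ] [0.56990616 0.06461286 0.11746046]
plane slope 21.772389705638982 downhill dir yaw 5.56038214741133 cent [0.51256205 0.022515   0.0982991 ] 550
((0.5127579569816589, 0.0262383334338665), (0.10289154201745987, 0.0687733143568039), 6.008809566497803)
B 742 667 [ 0.45766219 -0.20125417  0.06318584] [ 0.56385124 -0.12262634  0.11610017]
plane slope 21.39673806343057 downhill dir yaw 4.680968254540504 cent [ 0.50809395 -0.16377318  0.09832163] 573
((0.5089488625526428, -0.1607012152671814), (0.10367917269468307, 0.0682464987039566), 3.7025070190429688)
top mill 150 [ 0.645 -0.147  0.076] [ 0.671 -0.109  0.151]
top pot 173 [0.666 0.054 0.078] [0.706 0.093 0.131]
scene mill 301 [ 0.648 -0.151  0.075] [ 0.686 -0.11   0.15 ]
scene pot 274 [0.67  0.049 0.075] [0.71  0.09  0.129]
floor 766 [0.58064437 0.12170208 0.04579367] ((0.3012749254703522, 0.1252809762954712), (0.08372408896684647, 0.6821776032447815), 89.5414047241211)
```

Run:
```python
from fit import *
W=np.load('top0.npy'); im=cv2.imread('pics/top0.png'); g=cv2.cvtColor(im,cv2.COLOR_BGR2GRAY)
P=rackpose(W,im); h=cv2.convexHull(np.float32(P[:,:2])).reshape(-1,2)
a=np.radians(-5); 
# edge lines: per-bin extreme points, in approx rack frame
for yaw in (-4.5,):
    a=np.radians(yaw); R=np.array([[np.cos(a),-np.sin(a)],[np.sin(a),np.cos(a)]]); L=(P[:,:2]-[.5409,-.035])@R
    for ax,s in ((0,1),(0,-1),(1,1),(1,-1)):
        o=1-ax; b=np.digitize(L[:,o],np.arange(-.3,.3,.01)); pts=[]
        for k in np.unique(b):
            q=L[b==k]; i=(s*q[:,ax]).argmax(); pts.append(q[i])
        pts=np.array(pts); lim=.24 if o==1 else .145; pts=pts[(abs(pts[:,o])<lim)&(s*pts[:,ax]>np.median(s*pts[:,ax])-.01)]
        for _ in range(3):
            f=np.polyfit(pts[:,o],pts[:,ax],1); r=abs(np.polyval(f,pts[:,o])-pts[:,ax]); pts=pts[r<max(.002,2*np.median(r))]
        print('edge',ax,s,f.round(4),len(pts), 'yaw',yaw+np.degrees(f[0])*(-1 if ax==0 else 1))
    # recess in this frame
    m=(g<75); m[:,:195]=0; m[:,236:]=0; m[:140]=0; m[185:]=0
    Q=W[m]; Q=Q[np.isfinite(Q[:,0])]; print(m.sum(), 'z',np.percentile(Q[:,2],[5,50,95]))
    q=Q[abs(Q[:,2]-.0455)<.004]; ql=(q[:,:2]-[.5409,-.035])@R; print('floor x,y range',np.percentile(ql,[.5,2,98,99.5],axis=0).round(4).tolist(), cv2.minAreaRect(np.float32(ql)))
    s=W[140:190,183:236].reshape(-1,3); s=s[(s[:,2]>.06)&(s[:,2]<.125)]; sl=(s[:,:2]-[.5409,-.035])@R
    print('stop z,ymin per z', [(z,np.percentile(sl[abs(s[:,2]-z)<.005][:,1],5).round(4)) for z in (.065,.075,.085,.095,.1) if (abs(s[:,2]-z)<.005).sum()>5],'x',np.percentile(sl[:,0],[1,99]))
```

```text
edge 0 1 [0.0248 0.1603] 34 yaw -5.921574811139941
edge 0 -1 [ 0.0267 -0.1606] 46 yaw -6.028158171894259
edge 1 1 [-0.0247  0.2535] 15 yaw -5.913252857123465
edge 1 -1 [-0.0253 -0.2533] 26 yaw -5.94962881514208
940 z [0.04157962 0.04645534 0.08547473]
floor x,y range [[-0.0209, 0.1204], [-0.019, 0.1217], [0.0829, 0.1963], [0.0849, 0.198]] ((0.03221553936600685, 0.15896441042423248), (0.07806459814310074, 0.10632418841123581), 88.65096282958984)
stop z,ymin per z [(0.065, np.float64(0.1951)), (0.075, np.float64(0.1974)), (0.085, np.float64(0.1987)), (0.095, np.float64(0.2032)), (0.1, np.float64(0.2043))] x [-0.02164986  0.08688929]
```

Call:
step_arm:
  deltas:
    - {"dp":[0,0,-1],"twist":0}
    - {"dp":[0,0,-1],"twist":0}
    - {"dp":[0,0,-1],"twist":0}
    - {"dp":[0,0,-0.5],"twist":0}
  gripper: 1

```text
time_s: 0.9
ee_pos: [0.1488, -0.5298, 0.3492]
eef_rot: [3.137, 0.0, 0.274]
force: [-0.4, -1.0, -0.5]
grip_width: 0.0939
grip_force: 0.0
```

Call:
step_arm:
  deltas:
    - {"dp":[0,0,0],"twist":-1}
    - {"dp":[0,0,0],"twist":-1}
    - {"dp":[0,0,0],"twist":-1}
    - {"dp":[0,0,0],"twist":-1}
    - {"dp":[0,0,0],"twist":-1}
    - {"dp":[0,0,0],"twist":-1}
    - {"dp":[0,0,0],"twist":-1}
    - {"dp":[0,0,0],"twist":-1}
    - {"dp":[0,0,0],"twist":-1}
    - {"dp":[0,0,0],"twist":-1}
    - {"dp":[0,0,0],"twist":-1}
    - {"dp":[0,0,0],"twist":-1}

```text
time_s: 2.1
ee_pos: [0.1487, -0.5295, 0.3454]
eef_rot: [-3.142, -0.0, 1.114]
force: [0.4, -0.2, 0.5]
grip_width: 0.0939
grip_force: 0.0
```

Call:
step_arm:
  deltas:
    - {"dp":[0,0,0],"twist":-1}
    - {"dp":[0,0,0],"twist":-1}
    - {"dp":[0,0,0],"twist":-1}
    - {"dp":[0,0,0],"twist":-1}
    - {"dp":[0,0,0],"twist":-1}
    - {"dp":[1,0,0],"twist":0}
    - {"dp":[0.5,1,0],"twist":0}
    - {"dp":[0.5,1,0],"twist":0}
    - {"dp":[1,1,0],"twist":0}

```text
time_s: 3.0
ee_pos: [0.2773, -0.4271, 0.3451]
eef_rot: [-3.141, -0.0, 1.46]
force: [1.0, -0.9, -0.7]
grip_width: 0.094
grip_force: 0.0
```

```bash
cat >> h.py <<'E'
def go(t,yaw,n=1):
    """dp, twist totals (in units) from present pose to world target t, tool yaw (rad); dp in present tool axes"""
    o=ctrl.get_obs(); p=np.array(o['ee_pos']); y=o['eef_rot'][2]; d=np.array(t)-p
    c,s=np.cos(y),np.sin(y); dp=np.array([c*d[0]+s*d[1], s*d[0]-c*d[1], -d[2]])/.04
    tw=-np.degrees((yaw-y+np.pi)%(2*np.pi)-np.pi)/4
    print('pose',p.round(4),round(y,4),'dp',dp.round(2),'twist',round(tw,2))
E
python3 - <<'E'
from h import *
o=ctrl.get_obs(); print(np.round(o['qpos'],2)); go([.53,.0,.35],1.467)
E
```

```text
[-1.07  0.14  1.4  -0.    1.61 -0.96]
pose [ 0.2773 -0.4271  0.3451] 1.4596 dp [11.31  5.09 -0.12] twist -0.11
```

Call:
step_arm:
  deltas:
    - {"dp":[1,0.5,0],"twist":-0.1}
    - {"dp":[1,0.5,0],"twist":0}
    - {"dp":[1,0.5,0],"twist":0}
    - {"dp":[1,0.5,0],"twist":0}
    - {"dp":[1,0.5,0],"twist":0}
    - {"dp":[1,0.5,0],"twist":0}
    - {"dp":[1,0.5,0],"twist":0}
    - {"dp":[1,0.5,0],"twist":0}
    - {"dp":[1,0.5,0],"twist":0}
    - {"dp":[1,0.5,0],"twist":0}
    - {"dp":[1,0,0],"twist":0}

```text
time_s: 4.1
ee_pos: [0.5218, -0.0089, 0.3447]
eef_rot: [-3.141, 0.0, 1.468]
force: [0.2, 0.1, -0.4]
grip_width: 0.0939
grip_force: 0.0
```

```bash
cat >> h.py <<'E'
from scipy.spatial.transform import Rotation
def wcloud(f=None):
    o=ctrl.get_obs(); im,d=ctrl.camera('wrist'); c=ctrl.get_calibration('wrist')
    if f: cv2.imwrite('pics/'+f,cv2.cvtColor(im,cv2.COLOR_RGB2BGR))
    K=np.array([[c['fx'],0,c['cx']],[0,c['fy'],c['cy']],[0,0,1.]])
    v,u=np.nonzero(d>0); q=cv2.undistortPoints(np.float64(np.c_[u,v]).reshape(-1,1,2),K,np.float64(c['distortion'])).reshape(-1,2)
    P=np.c_[q*d[v,u][:,None],d[v,u]]; T=np.array(c['hand_eye']); P=P@T[:3,:3].T+T[:3,3]
    P=Rotation.from_euler('xyz',o['eef_rot']).apply(P)+o['ee_pos']
    W=np.full(d.shape+(3,),np.nan); W[v,u]=P; return im,W
E
python3 - <<'E'
from h import *
im,W=wcloud('w1.png'); np.save('w1.npy',W); go([.53,0,.35],1.467)
z=W[...,2]; k=abs(z-.05)<.01; print(k.sum(),np.median(z[k]))
E
```

```text
pose [ 0.5214 -0.0044  0.3449] 1.4707 dp [ 0.13  0.2  -0.13] twist 0.05
65090 0.05111953487834786
```

View pics/w1.png

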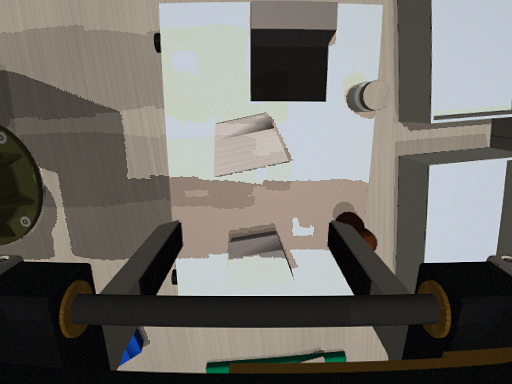

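```bash
cat > fit2.py <<'E'
from h import *
from scipy.optimize import least_squares, minimize
def R2(a): return np.array([[np.cos(a),-np.sin(a)],[np.sin(a),np.cos(a)]])
def tin(W,c,yaw0,deck=.05,cos11=.98):
    """tin pose from top wall points near world xy c. Returns x,y (origin, foot lower edge),yaw deg"""
    P=W.reshape(-1,3); P=P[np.isfinite(P[:,0])]; P=P[(np.hypot(P[:,0]-c[0],P[:,1]-c[1])<.085)&(P[:,2]>deck+.033)&(P[:,2]<deck+.07)]
    A=np.c_[P[:,:2],np.ones(len(P))]; k=np.ones(len(P),bool)
    for _ in range(8):
        co=np.linalg.lstsq(A[k],P[k,2],rcond=None)[0]; k=abs(A@co-P[:,2])<.003
    Q=P[k,:2]; slope=np.degrees(np.arctan(np.hypot(*co[:2]))); ypl=np.degrees(np.arctan2(co[0],-co[1]))
    # top wall edges in tin frame: y in [-.0647,.006], halfwidth .0385+.015*(.006-y)/.0707
    def cost(p):
        L=(Q-p[:2])@R2(p[2]); x,y=L.T
        hw=.0385+.015*(.006-y)/.0707
        d=np.stack([abs(x)-hw+.0005,y-.0055,-.0642-y]).max(0); return (np.maximum(d,0)**2).mean()*1e8 
    best=min((minimize(cost,[c[0],c[1]+dy,np.radians(yaw0+a)],method='Nelder-Mead',options=dict(xatol=1e-5,fatol=1e-6,maxiter=2000)) for a in (-3,3) for dy in (.03,.04)),key=lambda r:r.fun)
    L=(Q-best.x[:2])@R2(best.x[2])
    return best.x[:2],np.degrees(best.x[2]),dict(n=len(Q),slope=slope,yawplane=ypl,cost=best.fun,yr=np.percentile(L[:,1],[.5,99.5]).round(4),hwm=np.percentile(L[L[:,1]<-.05,0],[.5,99.5]).round(4))
def recess(W,im,yaw=-.1038):
    g=im.mean(-1); k=(g<70)&(abs(W[...,2]-.0455)<.006)&(abs(W[...,0]-.585)<.1)&(abs(W[...,1]-.125)<.08)
    q=W[k]; L=q[:,:2]@R2(yaw); 
    xs=[];ys=[];y1=[]
    for b in np.arange(L[:,0].min(),L[:,0].max(),.004):
        s=L[(L[:,0]>=b)&(L[:,0]<b+.004)]
        if len(s)>20: ys.append(s[:,1].min()); y1.append(s[:,1].max()); xs.append(b+.002)
    lo=[];hi=[]
    for b in np.arange(L[:,1].min(),L[:,1].max(),.004):
        s=L[(L[:,1]>=b)&(L[:,1]<b+.004)]
        if len(s)>20: lo.append(s[:,0].min()); hi.append(s[:,0].max())
    f=np.polyfit(xs,ys,1)
    return dict(z=np.median(q[:,2]),xlo=np.median(lo),xhi=np.median(hi),yfront=np.median(ys),yback=np.median(y1),slope=np.degrees(f[0]))
E
python3 - <<'E'
from fit2 import *
for f,pic in (('w1.npy','w1.png'),('top0.npy','top0.png')):
    W=np.load(f); im=cv2.imread('pics/'+pic)
    print(f)
    for c in ((.512,.022),(.508,-.164)): print(tin(W,c,5))
    r=recess(W,im); print(r)
    xc=(r['xlo']+r['xhi'])/2
    for y in (r['yfront']+.079,r['yback']): print('recess pt',R2(-.1038)@[xc,y])
# from rack geometry
O=np.array([.5409,-.035])-R2(-.1038)@[.0125,-.005]; print('rack origin',O,'recess line x, in rotated coords',(O@R2(-.1038))[0]+.04)
E
```

```text
w1.npy
(array([0.50793494, 0.05592151]), np.float64(6.4891283522427), {'n': 3317, 'slope': np.float64(22.521724402776528), 'yawplane': np.float64(6.2159726655539735), 'cost': np.float64(0.3071872568068782), 'yr': array([-0.0642,  0.0044]), 'hwm': array([-0.0514,  0.0514])})
(array([ 0.50528612, -0.12999846]), np.float64(4.517797889496532), {'n': 2762, 'slope': np.float64(22.750729676648405), 'yawplane': np.float64(4.250060974369332), 'cost': np.float64(0.38450758490265485), 'yr': array([-0.0642,  0.0037]), 'hwm': array([-0.0519,  0.0522])})
{'z': np.float64(0.04672803200032133), 'xlo': np.float64(0.513263104329969), 'xhi': np.float64(0.6264612694513012), 'yfront': np.float64(0.14025599035366004), 'yback': np.float64(0.21841130034633585), 'slope': np.float64(0.35422773259548923)}
recess pt [0.58951289 0.15903034]
recess pt [0.58942537 0.1581902 ]
top0.npy
(array([0.50899375, 0.05633662]), np.float64(6.37932075773503), {'n': 497, 'slope': np.float64(22.307737721119494), 'yawplane': np.float64(4.527347917482959), 'cost': np.float64(0.5330328584277004), 'yr': array([-0.0644,  0.0033]), 'hwm': array([-0.0515,  0.0508])})
(array([ 0.50606168, -0.13015671]), np.float64(4.5269241276940155), {'n': 516, 'slope': np.float64(21.9810550612425), 'yawplane': np.float64(3.776516338011128), 'cost': np.float64(0.27622756038046786), 'yr': array([-0.0641,  0.004 ]), 'hwm': array([-0.0516,  0.0513])})
{'z': np.float64(0.045794340810968004), 'xlo': np.float64(0.5180647575190567), 'xhi': np.float64(0.6209927040593963), 'yfront': np.float64(0.14426066978362326), 'yback': np.float64(0.2183655431293975), 'slope': np.float64(0.35353076810503387)}
recess pt [0.58959617 0.16304801]
recess pt [0.58908897 0.15817924]
rack origin [ 0.52898535 -0.02873174] recess line x, in rotated coords 0.5691151476986455
```

```bash
python3 -c "
from h import *
go([.5097,.0431,.058],1.682)"
```

```text
pose [ 0.5214 -0.0044  0.3449] 1.4707 dp [ 1.15 -0.41  7.17] twist -3.03
```

Call:
step_arm:
  deltas:
    - {"dp":[0.6,-0.2,0.5],"twist":0}
    - {"dp":[0.55,-0.2,0.5],"twist":0}
    - {"dp":[0,0,1],"twist":-1}
    - {"dp":[0,0,1],"twist":-1}
    - {"dp":[0,0,1],"twist":-1}
    - {"dp":[0,0,0.5],"twist":0}
    - {"dp":[0,0,0],"twist":0}
    - {"dp":[0,0,0],"twist":0}

```text
time_s: 4.95
ee_pos: [0.5097, 0.0367, 0.1664]
eef_rot: [3.141, 0.0, 1.677]
force: [0.4, 0.6, 0.5]
grip_width: 0.0939
grip_force: 0.0
```

```bash
python3 -c "
from fit2 import *
go([.5097,.0431,.058],1.682)
im,W=wcloud('w2.png')
print(tin(W,(.512,.022),6))"
```

```text
pose [0.5097 0.0367 0.1664] 1.6767 dp [0.16 0.02 2.71] twist -0.08
(array([0.50816781, 0.05595039]), np.float64(6.244675174591145), {'n': 8917, 'slope': np.float64(22.562380050301606), 'yawplane': np.float64(6.187837367955312), 'cost': np.float64(0.29615278857296523), 'yr': array([-0.0642,  0.0039]), 'hwm': array([-0.0514,  0.0519])})
```

View pics/w2.png

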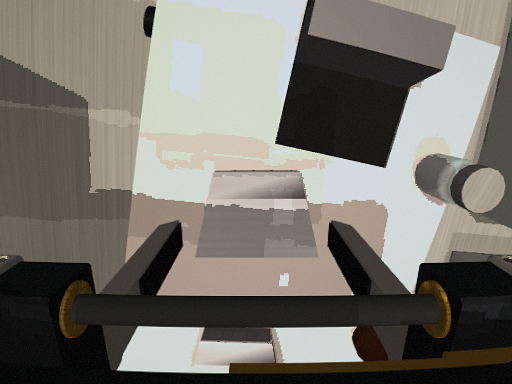

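The picture shows tin A (210–315, 170–258) lying squarely between the fingers. I descend and grip its foot.

Call:
step_arm:
  deltas:
    - {"dp":[0.15,0,0.9],"twist":-0.05}
    - {"dp":[0,0,0.9],"twist":0}
    - {"dp":[0,0,0.85],"twist":0}
    - {"dp":[0,0,0],"twist":0}
    - {"dp":[0,0,0],"twist":0}

```text
time_s: 5.5
ee_pos: [0.5096, 0.0427, 0.0612]
eef_rot: [3.14, 0.0, 1.68]
force: [-0.5, -0.2, -0.0]
grip_width: 0.0941
grip_force: 0.0
```

Call:
step_arm:
  deltas:
    - {"dp":[0,0,0],"twist":0}
    - {"dp":[0,0,0],"twist":0}
    - {"dp":[0,0,0],"twist":0}
    - {"dp":[0,0,0],"twist":0}
    - {"dp":[0,0,0],"twist":0}
  gripper: 0.5
  squeeze: 15

```text
time_s: 6.0
ee_pos: [0.5102, 0.0427, 0.0618]
eef_rot: [3.138, 0.001, 1.681]
force: [0.1, -0.6, 9.1]
grip_width: 0.0871
grip_force: 14.6
```

```bash
python3 -c "
from fit2 import *
yr=-.1015; d=R2(yr)
R=np.array([.5894,.1585]); 
for y in (-.110,-.013): go([*(R+d@[0,y]),.058],np.pi/2+yr)"
```

```text
pose [0.5102 0.0427 0.0618] 1.6806 dp [-0.03  1.71  0.09] twist 3.03
pose [0.5102 0.0427 0.0618] 1.6806 dp [2.34 2.22 0.09] twist 3.03
```

Call:
step_arm:
  deltas:
    - {"dp":[0,0.4,0],"twist":0}
    - {"dp":[0,0.4,0],"twist":0}
    - {"dp":[0,0.45,0],"twist":0}
    - {"dp":[0,0.45,0],"twist":0.5}
    - {"dp":[0,0,0],"twist":0.5}
    - {"dp":[0,0,0],"twist":0.5}
    - {"dp":[0,0,0],"twist":0.5}
    - {"dp":[0,0,0],"twist":0.5}
    - {"dp":[0,0,0],"twist":0.5}
    - {"dp":[0,0,0],"twist":0}

```text
time_s: 7.0
ee_pos: [0.5774, 0.0495, 0.0617]
eef_rot: [3.138, 0.001, 1.47]
force: [-0.0, -4.2, 6.5]
grip_width: 0.0874
grip_force: 14.2
```

```bash
python3 -c "
from fit2 import *
yr=-.1015; d=R2(yr)
R=np.array([.5894,.1585]); 
for y in (-.110,-.013): go([*(R+d@[0,y]),.058],np.pi/2+yr)
o=ctrl.get_obs(); print(o['force'],o['grip_width'],o['grip_force'])
im,W=wcloud('w3.png')
c,yw,i=tin(W,(.578,.04),-6); print(c,yw,i,'in recess frame',(c-R)@d)
"
```

```text
pose [0.5774 0.0495 0.0617] 1.4698 dp [-0.01  0.02  0.09] twist 0.01
pose [0.5774 0.0495 0.0617] 1.4698 dp [2.42 0.02 0.09] twist 0.01
[-0.03806425 -4.17664735  6.54818478] 0.08735455573430412 14.220062108215643
[0.57811257 0.06379331] -5.85743106800565 {'n': 17582, 'slope': np.float64(22.683952205312927), 'yawplane': np.float64(-5.524450479059914), 'cost': np.float64(84.92511213414564), 'yr': array([-0.0653,  0.0029]), 'hwm': array([-0.0517,  0.0516])} in recess frame [-0.00163311 -0.09536297]
```

Call:
step_arm:
  deltas:
    - {"dp":[0.3,0.01,0],"twist":0}
    - {"dp":[0.3,0.01,0],"twist":0}
    - {"dp":[0.3,0.01,0],"twist":0}
    - {"dp":[0.3,0.01,0],"twist":0}
    - {"dp":[0.3,0,0],"twist":0}
    - {"dp":[0.3,0,0],"twist":0}
    - {"dp":[0.2,0,0],"twist":0}
    - {"dp":[0.2,0,0],"twist":0}
    - {"dp":[0,0,0],"twist":0}
    - {"dp":[0,0,0],"twist":0}

```text
time_s: 8.05
ee_pos: [0.5868, 0.1379, 0.0595]
eef_rot: [3.141, -0.0, 1.472]
force: [-0.5, 1.3, 0.5]
grip_width: 0.0828
grip_force: 14.9
```

```bash
python3 -c "
from fit2 import *
yr=-.1015; d=R2(yr)
R=np.array([.5894,.1585]); 
for y in (-.110,-.013): go([*(R+d@[0,y]),.058],np.pi/2+yr)
o=ctrl.get_obs(); print(o['force'],o['grip_width'],o['grip_force'])
im,W=wcloud('w4.png')
c,yw,i=tin(W,(.587,.12),-6); print(c,yw,i,'in recess frame',(c-R)@d)
"
```

```text
pose [0.5868 0.1379 0.0595] 1.4716 dp [-2.23  0.01  0.04] twist 0.03
pose [0.5868 0.1379 0.0595] 1.4716 dp [0.19 0.01 0.04] twist 0.03
[-0.45697499  1.30978559  0.51478433] 0.08277072716506277 14.910329195845407
[0.59046693 0.17436217] 6.086409266877441 {'n': 20605, 'slope': np.float64(2.9436573333847327), 'yawplane': np.float64(-4.290084470813611), 'cost': np.float64(17570.82020224054), 'yr': array([-0.0959,  0.0297]), 'hwm': array([-0.067 ,  0.0319])} in recess frame [-0.00054581  0.01588863]
```

View pics/w4.png

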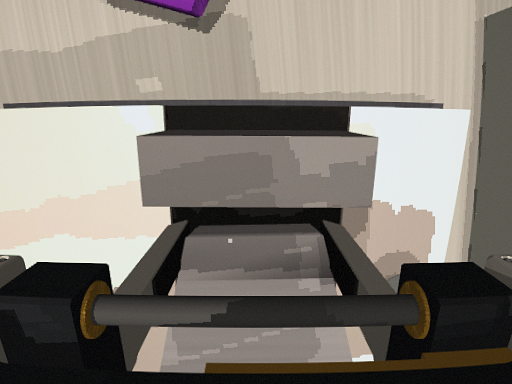

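Call:
step_arm:
  deltas:
    - {"dp":[0,0,0],"twist":0}
    - {"dp":[0,0,0],"twist":0}
    - {"dp":[0,0,-0.5],"twist":0}
    - {"dp":[0,0,-1],"twist":0}
    - {"dp":[0,0,-1],"twist":0}
    - {"dp":[-0.8,0,-0.5],"twist":0}
    - {"dp":[-0.8,0,0],"twist":0}
    - {"dp":[-0.8,0,0],"twist":0}
    - {"dp":[-0.2,0,0],"twist":0}
    - {"dp":[0,0,0],"twist":0}
    - {"dp":[0,0,0],"twist":0}
  gripper: 1

```text
time_s: 9.2
ee_pos: [0.5764, 0.0348, 0.1794]
eef_rot: [-3.141, -0.0, 1.471]
force: [0.5, -0.5, -0.8]
grip_width: 0.0941
grip_force: 0.0
```

```bash
cat > look.py <<'E'
from fit2 import *
yr=-.1015; d=R2(yr); R=np.array([.5894,.1585])
def rf(c): return ((c-R)@d).round(4)
def at(x,y,z): print('to',x,y,z,end=' '); go([*(R+d@[x,y]),z],np.pi/2+yr)
E
python3 -c "
from look import *
im,W=wcloud('w5.png'); np.save('w5.npy',W)
c,yw,i=tin(W,(.583,.10),-6); print(c,yw-np.degrees(yr),i,'in recess frame',rf(c))
at(0,-.115,.058)
"
```

```text
[0.58911541 0.15763106] 0.5619521469679558 {'n': 3090, 'slope': np.float64(10.276852669945592), 'yawplane': np.float64(-4.571792572194425), 'cost': np.float64(546.8901565179517), 'yr': array([-0.0712,  0.0094]), 'hwm': array([-0.0508,  0.0487])} in recess frame [-0.0002 -0.0009]
to 0 -0.115 0.058 pose [0.5764 0.0351 0.1793] 1.4718 dp [0.23 0.01 3.03] twist 0.04
```

View pics/w5.png

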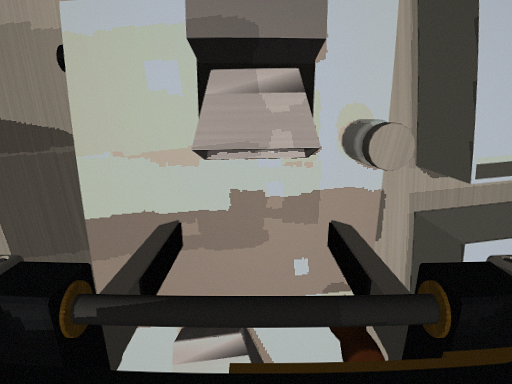

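Call:
step_arm:
  deltas:
    - {"dp":[0,0,1],"twist":0}
    - {"dp":[0,0,1],"twist":0}
    - {"dp":[0,0,0.95],"twist":0}
    - {"dp":[0,0,0],"twist":0}
    - {"dp":[0.2,0,0],"twist":0}
    - {"dp":[0.2,0,0],"twist":0}
    - {"dp":[0.2,0,0],"twist":0}
    - {"dp":[0.1,0,0],"twist":0}
    - {"dp":[0,0,0],"twist":0}

```text
time_s: 10.15
ee_pos: [0.5796, 0.0626, 0.0624]
eef_rot: [3.14, -0.0, 1.472]
force: [0.9, 0.8, 0.6]
grip_width: 0.0939
grip_force: 0.1
```

```bash
python3 -c "
from look import *
o=ctrl.get_obs(); print(np.round(o['force'],1)); at(0,-.082,.058)
im,W=wcloud('w6.png'); np.save('w6.npy',W)
# only tin: drop points beyond stop
L=(W[...,:2]-R)@d; W[(L[...,1]>0.002)|(abs(L[...,0])>.06)]=np.nan
c,yw,i=tin(W,(.583,.10),-6,deck=.0455); print(yw-np.degrees(yr),i,rf(c))
"
```

```text
[0.9 0.8 0.6]
to 0 -0.082 0.058 pose [0.5796 0.0626 0.0624] 1.4719 dp [0.36 0.   0.11] twist 0.04
0.6056565222419534 {'n': 26409, 'slope': np.float64(26.626423890455502), 'yawplane': np.float64(-5.526093386923323), 'cost': np.float64(8.182029062846869), 'yr': array([-0.0593,  0.0056]), 'hwm': array([-0.0524,  0.0522])} [-0.0015 -0.015 ]
```

Call:
step_arm:
  deltas:
    - {"dp":[0.1,0,0.05],"twist":0}
    - {"dp":[0.1,0,0],"twist":0}
    - {"dp":[0.1,0,0],"twist":0}
    - {"dp":[0.06,0,0],"twist":0}
    - {"dp":[0,0,0],"twist":0}

```text
time_s: 10.7
ee_pos: [0.5805, 0.0759, 0.0594]
eef_rot: [-3.141, 0.001, 1.471]
force: [-0.4, -6.0, 2.9]
grip_width: 0.0942
grip_force: 3.1
```

Call:
step_arm:
  deltas:
    - {"dp":[0.05,0,0],"twist":0}
    - {"dp":[0,0,0],"twist":0}

```text
time_s: 10.9
ee_pos: [0.5805, 0.0763, 0.0594]
eef_rot: [-3.141, 0.003, 1.471]
force: [-2.3, -16.4, 5.4]
grip_width: 0.0942
grip_force: 8.3
```

Call:
step_arm:
  deltas:
    - {"dp":[0.05,0,0],"twist":0}
    - {"dp":[0,0,0],"twist":0}

```text
time_s: 11.1
ee_pos: [0.5805, 0.0767, 0.0593]
eef_rot: [-3.14, 0.006, 1.47]
force: [-5.7, -27.9, 6.1]
grip_width: 0.0942
grip_force: 14.0
```

Call:
step_arm:
  deltas:
    - {"dp":[-0.3,0,0],"twist":0}
    - {"dp":[-0.5,0,-0.5],"twist":0}
    - {"dp":[0,0,-1],"twist":0}
    - {"dp":[0,0,-1],"twist":0}
    - {"dp":[0,0,-1],"twist":0}
    - {"dp":[0,0,0],"twist":0}
    - {"dp":[0,0,0],"twist":0}

```text
time_s: 11.8
ee_pos: [0.5778, 0.0487, 0.1996]
eef_rot: [3.141, -0.001, 1.471]
force: [0.4, -0.1, -0.4]
grip_width: 0.0941
grip_force: 0.0
```

```bash
python3 -c "
from look import *
im,W=wcloud('w7.png'); np.save('w7.npy',W)
B=W.copy(); L=(W[...,:2]-R)@d; W[(L[...,1]>0.001)|(abs(L[...,0])>.06)]=np.nan
c,yw,i=tin(W,(.583,.10),-6,deck=.0455); print(yw-np.degrees(yr),i,rf(c))
z=W[...,2]; k=(abs(L[...,0])<.045)
for a in (-.06,-.04,-.02,-.005): q=z[k&(abs(L[...,1]-a)<.002)]; print(a,np.nanmedian(q).round(4),'expect',round(.0455+.031+(.006-a)*.4243,4))
go([.5055,-.145,.058],np.pi/2+np.radians(4.5))
"
```

```text
-0.28171577277242665 {'n': 7423, 'slope': np.float64(22.629362597422535), 'yawplane': np.float64(-5.773355498035614), 'cost': np.float64(0.26565477401984994), 'yr': array([-0.0643,  0.0019]), 'hwm': array([-0.0523,  0.0516])} [-0.0009 -0.0012]
-0.06 0.1048 expect 0.1045
-0.04 0.0964 expect 0.096
-0.02 0.0881 expect 0.0875
-0.005 0.082 expect 0.0812
pose [0.5774 0.0486 0.1985] 1.4712 dp [-4.99 -1.31  3.51] twist -2.55
```

Call:
step_arm:
  deltas:
    - {"dp":[-0.8,-0.2,0],"twist":0}
    - {"dp":[-0.8,-0.2,0],"twist":0}
    - {"dp":[-0.8,-0.2,0],"twist":0}
    - {"dp":[-0.8,-0.25,0],"twist":0}
    - {"dp":[-0.8,-0.25,0],"twist":0}
    - {"dp":[-0.9,-0.2,0],"twist":0}
    - {"dp":[0,0,0],"twist":-1}
    - {"dp":[0,0,0],"twist":-1}
    - {"dp":[0,0,0],"twist":-0.55}
    - {"dp":[0,0,0],"twist":0}
    - {"dp":[0,0,0],"twist":0}

```text
time_s: 12.95
ee_pos: [0.5062, -0.1412, 0.1984]
eef_rot: [-3.14, -0.001, 1.648]
force: [-0.5, 1.1, -0.5]
grip_width: 0.0943
grip_force: 0.0
```

```bash
python3 -c "
from look import *
im,W=wcloud('w8.png')
c,yw,i=tin(W,(.508,-.164),4); print(c,yw,i,rf(c))
t=c+R2(np.radians(yw))@[0,-.017]; go([*t,.058],np.pi/2+np.radians(yw))
"
```

```text
[ 0.50536654 -0.1305901 ] 4.282660954887817 {'n': 7061, 'slope': np.float64(22.5478686016931), 'yawplane': np.float64(4.2657041186119224), 'cost': np.float64(0.32217765763538136), 'yr': array([-0.0642,  0.0044]), 'hwm': array([-0.052 ,  0.0521])} [-0.0543 -0.2961]
pose [ 0.5063 -0.1412  0.1986] 1.6481 dp [-0.16 -0.    3.52] twist 0.04
```

Call:
step_arm:
  deltas:
    - {"dp":[-0.15,0,0.9],"twist":0}
    - {"dp":[0,0,0.9],"twist":0}
    - {"dp":[0,0,0.9],"twist":0}
    - {"dp":[0,0,0.75],"twist":0}
    - {"dp":[0,0,0],"twist":0}
    - {"dp":[0,0,0],"twist":0}

```text
time_s: 13.6
ee_pos: [0.5072, -0.1474, 0.062]
eef_rot: [-3.141, -0.0, 1.649]
force: [0.4, 0.0, 0.6]
grip_width: 0.0942
grip_force: 0.0
```

Call:
step_arm:
  deltas:
    - {"dp":[0,0,0],"twist":0}
    - {"dp":[0,0,0],"twist":0}
    - {"dp":[0,0,0],"twist":0}
    - {"dp":[0,0,0],"twist":0}
    - {"dp":[0,0,0],"twist":0}
  gripper: 0.5
  squeeze: 20

```text
time_s: 14.1
ee_pos: [0.5077, -0.1477, 0.0629]
eef_rot: [3.139, 0.001, 1.649]
force: [-2.6, 0.5, 7.8]
grip_width: 0.0892
grip_force: 19.6
```

```bash
python3 -c "
from look import *
at(-.001,-.200,.060); at(-.001,-.14,.060)
"
```

```text
to -0.001 -0.2 0.06 pose [ 0.5077 -0.1477  0.0629] 1.649 dp [2.56 1.72 0.07] twist 2.57
to -0.001 -0.14 0.06 pose [ 0.5077 -0.1477  0.0629] 1.649 dp [4.03 1.98 0.07] twist 2.57
```

Call:
step_arm:
  deltas:
    - {"dp":[0,0.4,0],"twist":0}
    - {"dp":[0.4,0.35,0],"twist":0}
    - {"dp":[0.4,0.35,0],"twist":0}
    - {"dp":[0.4,0.3,0],"twist":0}
    - {"dp":[0.4,0.3,0],"twist":0}
    - {"dp":[0.4,0,0],"twist":0.5}
    - {"dp":[0.4,0,0],"twist":0.5}
    - {"dp":[0,0,0],"twist":0.5}
    - {"dp":[0,0,0],"twist":0.5}
    - {"dp":[0,0,0],"twist":0.55}
    - {"dp":[0,0,0],"twist":0}
    - {"dp":[0,0,0],"twist":0}

```text
time_s: 15.3
ee_pos: [0.5684, -0.0467, 0.0628]
eef_rot: [3.14, 0.0, 1.471]
force: [-0.6, -1.3, 6.1]
grip_width: 0.0889
grip_force: 19.4
```

```bash
python3 -c "
from look import *
at(-.001,-.13,.062)
o=ctrl.get_obs(); print(np.round(o['force'],1),o['grip_width'],o['grip_force'])
im,W=wcloud('w9.png')
B=W.copy(); L=(W[...,:2]-R)@d; 
W[(L[...,1]>0.001)|(abs(L[...,0])>.06)|(L[...,1]<-.085)]=np.nan
c,yw,i=tin(W,(.583,.10),-6,deck=.0455); print('A',yw-np.degrees(yr),i,rf(c))
B[(L[...,1]>-.1)|(abs(L[...,0])>.06)]=np.nan
c,yw,i=tin(B,R+d@[0,-.21],-6); print('B',yw-np.degrees(yr),i,rf(c))
"
```

```text
to -0.001 -0.13 0.062 pose [ 0.5684 -0.0467  0.0628] 1.4709 dp [ 1.91 -0.02  0.02] twist 0.02
[-0.6 -1.3  6.1] 0.08892789110479274 19.378669174147944fit2.py:15: RuntimeWarning: Mean of empty slice.
  d=np.stack([abs(x)-hw+.0005,y-.0055,-.0642-y]).max(0); return (np.maximum(d,0)**2).mean()*1e8
  ret = ret.dtype.type(ret / rcount)
Traceback (most recent call last):
  File "fit2.py", line 18, in tin
    return best.x[:2],np.degrees(best.x[2]),dict(n=len(Q),slope=slope,yawplane=ypl,cost=best.fun,yr=np.percentile(L[:,1],[.5,99.5]).round(4),hwm=np.percentile(L[L[:,1]<-.05,0],[.5,99.5]).round(4))
                                                                                                    ~~~~~~~~~~~~~^^^^^^^^^^^^^^^^^^
IndexError: index -1 is out of bounds for axis 0 with size 0
```

Call:
step_arm:
  deltas:
    - {"dp":[0.35,0,0],"twist":0}
    - {"dp":[0.35,0,0],"twist":0}
    - {"dp":[0.35,0,0],"twist":0}
    - {"dp":[0.35,0,0],"twist":0}
    - {"dp":[0.35,0,0],"twist":0}
    - {"dp":[0.35,0,0],"twist":0}
    - {"dp":[0.2,0,0],"twist":0}
    - {"dp":[0,0,0],"twist":0}
    - {"dp":[0,0,0],"twist":0}

```text
time_s: 16.25
ee_pos: [0.5778, 0.0461, 0.0628]
eef_rot: [3.139, -0.001, 1.471]
force: [1.1, 4.9, 5.9]
grip_width: 0.0882
grip_force: 20.0
```

Call:
step_arm:
  deltas:
    - {"dp":[0,0,0],"twist":0}
    - {"dp":[0,0,0],"twist":0}
    - {"dp":[0,0,-0.5],"twist":0}
    - {"dp":[0,0,-1],"twist":0}
    - {"dp":[0,0,-1],"twist":0}
    - {"dp":[-0.8,0,-0.8],"twist":0}
    - {"dp":[-0.8,0,0],"twist":0}
    - {"dp":[-0.8,0,0],"twist":0}
    - {"dp":[-0.4,0,0],"twist":0}
    - {"dp":[0,0,0],"twist":0}
    - {"dp":[0,0,0],"twist":0}
  gripper: 1

```text
time_s: 17.35
ee_pos: [0.5659, -0.0657, 0.1933]
eef_rot: [-3.141, -0.0, 1.471]
force: [0.4, 0.1, -0.5]
grip_width: 0.0941
grip_force: 0.0
```

```bash
cat >> look.py <<'E'
def both(f,split,yb):
    im,W=wcloud(f); B=W.copy(); L=(W[...,:2]-R)@d
    W[(L[...,1]>0.001)|(abs(L[...,0])>.06)|(L[...,1]<split)]=np.nan
    try: c,yw,i=tin(W,(.583,.10),-6,deck=.0455); print('A',yw-np.degrees(yr),i,rf(c))
    except Exception as e: print('A none')
    B[(L[...,1]>split)|(abs(L[...,0])>.075)]=np.nan
    c,yw,i=tin(B,R+d@[0,yb],-6); print('B',yw-np.degrees(yr),i,rf(c)); return im
E
python3 -c "
from look import *
both('w10.png',-.076,-.13)
at(-.001,-.19,.06)
"
```

```text
A 0.06287045427105475 {'n': 1085, 'slope': np.float64(12.105750617437321), 'yawplane': np.float64(-5.85096353993878), 'cost': np.float64(0.8478511460695763), 'yr': array([-0.0644, -0.0577]), 'hwm': array([-0.0529,  0.0528])} [-0.0015 -0.0021]
B 0.30474744629719996 {'n': 8293, 'slope': np.float64(22.512536001663847), 'yawplane': np.float64(-5.57396317434591), 'cost': np.float64(0.22714959843554614), 'yr': array([-0.0643,  0.0039]), 'hwm': array([-0.0518,  0.0518])} [-0.0011 -0.0962]
to -0.001 -0.19 0.06 pose [ 0.5659 -0.0653  0.1933] 1.4716 dp [ 0.88 -0.01  3.33] twist 0.03
```

View pics/w10.png

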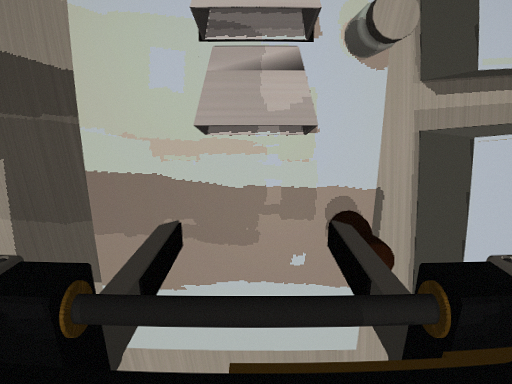

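Call:
step_arm:
  deltas:
    - {"dp":[0.7,0,0.5],"twist":0}
    - {"dp":[0,0,1],"twist":0}
    - {"dp":[0,0,1],"twist":0}
    - {"dp":[0,0,0.75],"twist":0}
    - {"dp":[0,0,0],"twist":0}
    - {"dp":[0.2,0,0],"twist":0}
    - {"dp":[0.2,0,0],"twist":0}
    - {"dp":[0.2,0,0],"twist":0}
    - {"dp":[0.2,0,0],"twist":0}
    - {"dp":[0.2,0,0],"twist":0}
    - {"dp":[0.2,0,0],"twist":0}
    - {"dp":[0,0,0],"twist":0}

```text
time_s: 18.6
ee_pos: [0.5741, 0.0104, 0.0645]
eef_rot: [3.14, -0.0, 1.472]
force: [0.6, -0.9, 0.7]
grip_width: 0.094
grip_force: 0.3
```

```bash
python3 -c "
from look import *
at(-.001,-.109,.06); o=ctrl.get_obs(); print(np.round(o['force'],1))
both('w11.png',-.064,-.11)
"
```

```text
to -0.001 -0.109 0.06 pose [0.5741 0.0104 0.0645] 1.4719 dp [ 1.   -0.02  0.11] twist 0.04
[ 0.6 -0.9  0.7]
A 0.014854135728039175 {'n': 19131, 'slope': np.float64(22.66819643942974), 'yawplane': np.float64(-5.766332811192736), 'cost': np.float64(0.06782550839375799), 'yr': array([-0.0642, -0.022 ]), 'hwm': array([-0.0514,  0.0516])} [-0.0013  0.0004]
B 0.3570258098914696 {'n': 27075, 'slope': np.float64(22.57351542818503), 'yawplane': np.float64(-5.502435205603278), 'cost': np.float64(146.99477545912706), 'yr': array([-0.0699,  0.0084]), 'hwm': array([-0.057 ,  0.0572])} [-0.0017 -0.0735]
```

Call:
step_arm:
  deltas:
    - {"dp":[0.15,0,0.05],"twist":0}
    - {"dp":[0.15,0,0],"twist":0}
    - {"dp":[0.15,0,0],"twist":0}
    - {"dp":[0.15,0,0],"twist":0}
    - {"dp":[0,0,0],"twist":0}

```text
time_s: 19.15
ee_pos: [0.5761, 0.0336, 0.0619]
eef_rot: [3.141, 0.0, 1.471]
force: [-0.5, -1.9, 1.2]
grip_width: 0.0939
grip_force: 0.8
```

Call:
step_arm:
  deltas:
    - {"dp":[0.1,0,0],"twist":0}
    - {"dp":[0.1,0,0],"twist":0}
    - {"dp":[0.1,0,0],"twist":0}
    - {"dp":[0,0,0],"twist":0}

```text
time_s: 19.55
ee_pos: [0.5771, 0.0456, 0.0616]
eef_rot: [3.141, -0.0, 1.471]
force: [0.2, -2.5, 3.3]
grip_width: 0.0937
grip_force: 1.6
```

```bash
python3 -c "
from look import *
at(-.001,-.109,.06); o=ctrl.get_obs(); print(np.round(o['force'],1))
"
```

```text
to -0.001 -0.109 0.06 pose [0.5771 0.0456 0.0616] 1.4713 dp [ 0.11 -0.01  0.04] twist 0.03
[ 0.2 -2.5  3.3]
```

Call:
step_arm:
  deltas:
    - {"dp":[0.07,0,0],"twist":0}
    - {"dp":[0.05,0,0],"twist":0}
    - {"dp":[0,0,0],"twist":0}

```text
time_s: 19.85
ee_pos: [0.5776, 0.05, 0.0617]
eef_rot: [3.141, 0.0, 1.471]
force: [-0.9, -4.6, 5.6]
grip_width: 0.0939
grip_force: 2.8
```

Call:
step_arm:
  deltas:
    - {"dp":[0.05,0,0],"twist":0}
    - {"dp":[0,0,0],"twist":0}

```text
time_s: 20.05
ee_pos: [0.5777, 0.0506, 0.0617]
eef_rot: [3.142, 0.002, 1.471]
force: [-2.3, -14.3, 8.5]
grip_width: 0.094
grip_force: 7.8
```

Call:
step_arm:
  deltas:
    - {"dp":[0.05,0,0],"twist":0}
    - {"dp":[0,0,0],"twist":0}

```text
time_s: 20.25
ee_pos: [0.5777, 0.051, 0.0617]
eef_rot: [-3.141, 0.005, 1.471]
force: [-3.8, -25.8, 9.1]
grip_width: 0.0943
grip_force: 13.3
```

Call:
step_arm:
  deltas:
    - {"dp":[0.04,0,0],"twist":0}
    - {"dp":[0,0,0],"twist":0}

```text
time_s: 20.45
ee_pos: [0.5778, 0.0513, 0.0618]
eef_rot: [-3.141, 0.007, 1.47]
force: [-5.6, -33.7, 10.2]
grip_width: 0.0938
grip_force: 17.7
```

Call:
step_arm:
  deltas:
    - {"dp":[-0.3,0,0],"twist":0}
    - {"dp":[-0.5,0,-0.5],"twist":0}
    - {"dp":[0,0,-1],"twist":0}
    - {"dp":[0,0,-1],"twist":0}
    - {"dp":[-0.5,0,-1],"twist":0}
    - {"dp":[0,0,0],"twist":0}
    - {"dp":[0,0,0],"twist":0}

```text
time_s: 21.15
ee_pos: [0.5728, 0.004, 0.2014]
eef_rot: [3.141, -0.001, 1.471]
force: [-0.4, 0.6, -0.8]
grip_width: 0.0941
grip_force: 0.0
```

```bash
python3 -c "
from look import *
im,W=wcloud('w12.png'); L=(W[...,:2]-R)@d; z=W[...,2]
for nm,lo,hi,yc,dk in (('A',-.060,.001,-.03,.0455),('B',-.12,-.071,-.09,.0485)):
    V=W.copy(); V[(L[...,1]>hi)|(L[...,1]<lo)|(abs(L[...,0])>.06)]=np.nan
    c,yw,i=tin(V,R+d@[0,yc],-6,deck=dk); print(nm,yw-np.degrees(yr),i,rf(c))
for y in np.arange(-.1,.002,.004):
    print(y.round(3),np.nanmedian(z[(abs(L[...,0])<.03)&(abs(L[...,1]-y)<.001)]).round(4),end='; ')
"
```

```text
A 0.12646408497705863 {'n': 6671, 'slope': np.float64(22.667382890574565), 'yawplane': np.float64(-5.803806873567286), 'cost': np.float64(0.0), 'yr': array([-0.063 , -0.0028]), 'hwm': array([-0.0507,  0.0502])} [-0.0013  0.0033]
B 0.09925015607214682 {'n': 2542, 'slope': np.float64(23.094235872045704), 'yawplane': np.float64(-5.578091291827156), 'cost': np.float64(0.170350371904015), 'yr': array([-0.0643, -0.0459]), 'hwm': array([-0.0517,  0.0519])} [-0.0013 -0.0256]
-0.1 0.054; -0.096 0.0543; -0.092 0.0539; -0.088 0.1112; -0.084 0.1095; -0.08 0.1076; -0.076 0.1056; -0.072 0.1042; -0.068 0.1021; -0.064 0.1066; -0.06 0.1048; -0.056 0.1031; -0.052 0.1014; -0.048 0.0996; -0.044 0.0982; -0.04 0.0963; -0.036 0.0948; -0.032 0.0931; -0.028 0.0913; -0.024 0.0897; -0.02 0.0883; -0.016 0.0865; -0.012 0.0846; -0.008 0.0831; -0.004 0.0815; 0.0 0.0797;
```

View pics/w12.png

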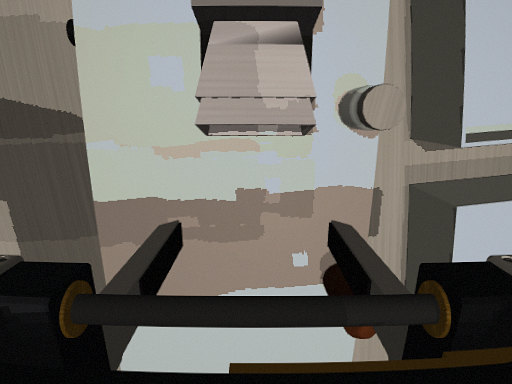

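The picture shows the second tin nested squarely in the first: its rim is at rows 97–135, with the seated tin at rows 20–97. The measured offset is about -25 mm, x agrees, yaw is within 0.2 deg, and the pot and mill are standing. I hand in.

```bash
python3 -c "
from station import ctrl
print(ctrl.hand_in())"
```

```text
the job is handed in; nothing more can be done
None
```

Both tins are stowed: the first lies flat in the recess with its foot against the stop, and the second is nested square inside it, about 25 mm back. The pepper mill and salt pot were left standing. I handed the job in soon after 21 s on the robot's clock, and the hand-in gave no verdict.

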